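# Flip the battery's check flag to green

## Task

The block battery has passed its check: with a fingertip, gently flip the red flag of the station that holds the battery over its hinge, from left to right, until it lies fully down on the other side with its green face up. Do not grip the flag, and leave the other flag, the two parts and the bottle where they are.

Things in the scene. Friction and masses are not known exactly. Their poses are not given: they have to be found in the camera images.
- station_1: Fixed check station that carries the upright block battery (black with a copper top): grey base plate 100 (x) x 160 (y) x 10 mm, origin at the centre of its underside on the bench; its x axis points to the robot's right (yaw -1.57, within 0.2 rad), its y axis away from the robot, z up. A square pocket for the part, outside 70 mm, rim 16 mm above the bench, is centred at (0, -42) mm.
- hinge_1 (a point): Centre of the flag's hinge axis on station_1, at (0, 40, 60) mm in its frame; the axis is the station's y axis. It lies between two aluminium cheeks 22 mm long in x, 6 mm thick, their outer faces 31 mm either side of the flag's centre line and tops 71 mm above the bench.
- flag_1 (a joint): Angle of the flag on station_1, rad: 0 = level towards the robot's left (station's -x), red face up; 1.57 = standing up; 3.14 = level towards the right (+x), green face up; stops at 0 and 3.14. A friction hinge: the flag stays at any angle where it is left and moves at about 0.5 N at its free end. Starts between 0 and 0.35.
- flag_1_tip (a point): Middle of the free end of the flag on station_1, 75 mm from the hinge; moves with the flag. The flag is a plate 44 mm wide and 5 mm thick, red on one face and green on the other, its midplane through the hinge axis. The free end overhangs the base: below it are only the 10 mm base plate and the bench.
- station_2: Fixed check station that carries the silver round connector: grey base plate 100 (x) x 160 (y) x 10 mm, origin at the centre of its underside on the bench; its x axis points to the robot's right (yaw -1.57, within 0.2 rad), its y axis away from the robot, z up. A square pocket for the part, outside 70 mm, rim 16 mm above the bench, is centred at (0, -42) mm.
- hinge_2 (a point): Centre of the flag's hinge axis on station_2, at (0, 40, 60) mm in its frame; the axis is the station's y axis. It lies between two aluminium cheeks 22 mm long in x, 6 mm thick, their outer faces 31 mm either side of the flag's centre line and tops 71 mm above the bench.
- flag_2 (a joint): Angle of the flag on station_2, rad: 0 = level towards the robot's left (station's -x), red face up; 1.57 = standing up; 3.14 = level towards the right (+x), green face up; stops at 0 and 3.14. A friction hinge: the flag stays at any angle where it is left and moves at about 0.5 N at its free end. Starts between 0 and 0.2.
- flag_2_tip (a point): Middle of the free end of the flag on station_2, 75 mm from the hinge; moves with the flag. The flag is a plate 44 mm wide and 5 mm thick, red on one face and green on the other, its midplane through the hinge axis. The free end overhangs the base: below it are only the 10 mm base plate and the bench.
- battery: Block battery, black with a copper-coloured top, 18 x 27 x 48 mm, standing loose in the pocket of station_1; origin at the centre of its underside.
- connector_1: Silver round connector shell, 28 x 30 x 27 mm, lying loose in the pocket of station_2; origin at its underside.
- flux_bottle: Small cream dropper bottle with a red spout, 32 mm across and 94 mm tall, standing loose on the bench farther back; origin at the centre of its underside.
There are look-alikes about, which are no part of the job. Of the things shaped like the battery, the black one is meant.

How it is judged:
By the outcome, as a careful person would: the job done as asked, in the order asked, and still so for the second after the job is handed in, with the robot touching nothing.
It also fails if it takes over 48 s, if anything falls off the work surface, if the arm or the gripper's body presses on something with over 40 N, if the wrist force passes 120 N, or if a joint passes its speed limit or range.

## Robot

A 7-joint arm with a two-finger parallel gripper is mounted at the origin on a cart in front of the work surface, level with it; the furniture and walls round the work are solid. World frame = base frame: x ahead of the robot, y to its left, z up, the work surface at z = 0. Lengths are in m, angles in rad, forces in N, time in s.
With the tool pointing down it reaches from about 0.4 to 0.875 m from the base axis. Payload 4.4 kg.
Tool frame: the origin (TCP) lies at the very end of the fingers, on their centre line; the grasp point (between the pads) lies 19 mm behind it; z points along the fingers, y is the line along which they close (so a half turn about z gives the same grasp; the last joint's range is limited). The gripper opens to 85 mm and grips with 20 to 120 N. Pads are 22 mm wide; open, the fingers measure 114 mm over their backs; the gripper's body (76 mm by 85 mm) begins 54 mm behind the grasp point. The pads swing forward as they close: fully open they stand 13 mm farther back than shut.
Start: joints at [1.036, 0.628, 0.038, 1.517, -0.027, 0.996, -0.02], TCP at [0.294, -0.58, 0.231] pointing down, gripper open.
Joint ranges: [-3.06, 3.06], [-0.37, 2.12], [-1.25, 1.32], [0.18, 2.47], [-1.1, 4.24], [0.23, 1.98], [-2.94, 2.94]. Speed limits (rad/s): [2.57, 2.57, 3.14, 3.14, 3.14, 3.14, 3.14].

## Interface

Orientations are given as a 3x3 rotation matrix whose columns are the frame's x, y, z axes.
In Python, from plant import bot, viewer, job gives the robot as it stands.
- The arm moves only by the tool jog_arm, never from a script. Its argument "commands" is a list of rows, each a list of 7 numbers: the finger opening in m, from 0 to 0.0854, then the shift along the tool's x, y, z in m, then the turn, a rotation vector about the tool's x, y, z in rad. A call has 1 to 10 rows; each row is the pose to reach, as a shift and turn from the pose commanded when the call began, along the tool's axes at that moment; what a row does not reach only later rows make up. A row lasts 1/8 s, in which the tool goes at most 62.5 mm and 10.7 degrees, less where a joint would pass 70% of its speed; a pose out of reach is approached as far as the arm can. A call with a gripper value outside its range is refused whole. The fingers move at their own pace and stop on an object; "squeeze" is the grip in N (left out, the last holds). Time passes only in rows, so rows that repeat a pose let the fingers close. It gives the time, the measured TCP pose, the force, the opening and the grip force at its end, in the units of the state.
- bot.read_state(): the state, without advancing time (a new reading comes with each control period).
- viewer.camera(name): name is "side" or "top" or "wrist"; returns a dict with "img" (420x560x3 uint8, red, green, blue), "range_z" (420x560 float32, m along the optical axis (not along the pixel's ray), 0 where there is no reading), "mtx" (3x3 intrinsics, pixels), "xyz" and "orientation" of the camera in the world. Camera axes: x right, y down, z forward; pixel columns grow to the right and rows downward; lengths in m; the calibration is good to about 2 mm. A picture is of the moment at which its call begins.
- job.job_done(): hands the job in; it is judged then, once.
Trained networks look in a picture, given as the dict that the camera call returned (one of the last four; its "shot" number tells which), for a name from the list of things; names that differ only in an ending like _2 or _b are one class to them, and where a whole thing is asked for, a point or a joint stands for the part that bears it (a point fixed in the world has none). Each returns a list of dicts, best first, with "score" (0 to 1); they miss things now and then, are a little off and sometimes report something else, mostly with a low value. They report only what shows in the picture. A call takes as long as a camera call. They do not tell look-alikes from the thing itself.
- viewer.recognise(thing, picture): "xy" ([column, row] as shares, 0 to 1, of the picture: columns of its width, rows of its height, amid what is visible of it).
- viewer.pinpoint(thing, picture): "xy" ([column, row] as shares, 0 to 1, of the picture: columns of its width, rows of its height: a listed point, or the origin of a listed thing).
The state is a dict: "time": time; "joints": joint angles; "joint_vel": joint speeds; "effort": joint torques, N m; "ee_pos": TCP position; "tcp_rot": TCP orientation; "contact_force": force on the tool from outside, world axes, zero at the start; "ft_torque": the same for the moment, N m; "finger_gap": finger opening in m; "finger_force": force on a finger pad.
Only numpy, scipy, OpenCV 4.12 (cv2) and the standard library are available. Lean on these libraries where they do the work, as an engineer would, in place of code of your own. Each camera call takes 0.05 s, during which the arm holds its last target. There are 200 camera calls.

## Working session

There is one attempt and no reset: what is moved stays moved. The work goes in short steps, Python scripts to look and compute and a tool call to move; the robot and the scene stay as the last step left them, time stands still between calls to the robot, and variables do not carry over. Pictures are saved under pics/ and viewed, at most 10 in all, crops included, and the job is handed in when it is done.

Besides the shell and the picture viewer there is one more tool, called by a JSON object that holds its "op" and its "data". jog_arm: Moves the arm, as the interface text tells. Its arguments: {"type":"object","properties":{"commands":{"type":"array"},"squeeze":{"type":"number"}},"required":["commands"]}

```bash
mkdir -p pics; cat > h.py <<'E'
import numpy as np, cv2
from plant import bot, viewer, job
def save(p,name): cv2.imwrite('pics/'+name,np.ascontiguousarray(p['img'][:,:,::-1]))
def world(p,uv,z=None):
    u,v=uv; K=np.array(p['mtx']); R=np.array(p['orientation']); t=np.array(p['xyz'])
    d=R@np.linalg.inv(K)@np.array([u,v,1.0])
    if z is None:
        return t+d*p['range_z'][int(round(v)),int(round(u))]
    return t+d*(z-t[2])/d[2]
E
python3 - <<'E'
from h import *
s=bot.read_state(); print(s['time'],s['ee_pos'],np.round(s['tcp_rot'],3).tolist(),s['finger_gap'])
for n in ['top','side']:
    p=viewer.camera(n); save(p,n+'1.png'); print(n,np.round(p['xyz'],3),np.round(p['orientation'],2).tolist())
    for t,f in [('battery',viewer.pinpoint),('hinge_1',viewer.pinpoint),('flag_1_tip',viewer.pinpoint),('station_1',viewer.pinpoint),('connector_1',viewer.pinpoint)]:
        for r in f(t,p)[:4]:
            uv=np.array(r['xy'])*[560,420]; 
            z={'hinge_1':.06,'battery':.01,'station_1':0,'flag_1_tip':.06,'connector_1':.01}[t]
            print(t,round(r['score'],2),np.round(uv),np.round(world(p,uv,z),3),np.round(world(p,uv),3))
E
```

```text
0.0 [ 0.29344034 -0.57928331  0.23038603] [[0.892, 0.452, -0.001], [0.452, -0.892, 0.002], [-0.0, -0.002, -1.0]] 0.08584040580363289
top [ 0.335 -0.104  1.009] [[-0.0, -0.98, 0.19], [-1.0, -0.0, -0.02], [0.02, -0.19, -0.98]]
battery 0.67 [192. 209.] [0.533 0.083 0.01 ] [0.523 0.073 0.063]
battery 0.57 [189. 269.] [0.39  0.086 0.01 ] [0.39  0.087 0.005]
battery 0.42 [224. 247.] [0.442 0.004 0.01 ] [ 0.437 -0.001  0.056]
battery 0.41 [231. 285.] [ 0.353 -0.014  0.01 ] [ 0.352 -0.017  0.046]
hinge_1 0.89 [223. 209.] [0.522 0.004 0.06 ] [0.522 0.004 0.06 ]
hinge_1 0.68 [350. 210.] [ 0.522 -0.289  0.06 ] [ 0.521 -0.288  0.066]
flag_1_tip 0.77 [192. 206.] [0.529 0.075 0.06 ] [0.528 0.074 0.066]
flag_1_tip 0.53 [351. 212.] [ 0.517 -0.29   0.06 ] [ 0.516 -0.289  0.065]
station_1 0.77 [347. 232.] [ 0.48  -0.291  0.   ] [ 0.478 -0.289  0.01 ]
station_1 0.58 [228. 231.] [ 0.481 -0.002  0.   ] [ 0.48  -0.003  0.008]
connector_1 0.54 [348. 247.] [ 0.443 -0.29   0.01 ] [ 0.44  -0.286  0.035]
connector_1 0.4 [190. 210.] [0.531 0.088 0.01 ] [ 0.534  0.09  -0.003]
side [ 0.378 -0.859  0.566] [[0.98, -0.12, 0.17], [-0.21, -0.54, 0.81], [-0.01, -0.83, -0.56]]
battery 0.86 [202. 183.] [0.39  0.075 0.01 ] [0.39  0.083 0.005]
battery 0.63 [191. 213.] [ 0.359 -0.033  0.01 ] [ 0.359 -0.03   0.008]
battery 0.58 [233. 198.] [0.446 0.001 0.01 ] [ 0.445 -0.005  0.014]
hinge_1 0.94 [301. 270.] [ 0.517 -0.3    0.06 ] [ 0.516 -0.303  0.063]
hinge_1 0.7 [269. 172.] [0.524 0.003 0.06 ] [ 0.523 -0.002  0.063]
flag_1_tip 0.96 [266. 155.] [0.529 0.077 0.06 ] [0.528 0.069 0.065]
station_1 0.76 [251. 200.] [ 0.484 -0.     0.   ] [ 0.482 -0.011  0.007]
station_1 0.66 [278. 302.] [ 0.48  -0.299  0.   ] [ 0.479 -0.308  0.009]
connector_1 0.64 [252. 302.] [ 0.439 -0.3    0.01 ] [ 0.438 -0.31   0.02 ]
```

```bash
python3 - <<'E'
import cv2
a=cv2.imread('pics/top1.png')[150:330,140:400];b=cv2.imread('pics/side1.png')[100:350,140:400]
a=cv2.resize(a,(400,277));b=cv2.resize(b,(400,385))
import numpy as np
c=np.zeros((385,800,3),np.uint8);c[:277,:400]=a;c[:,400:]=b;cv2.imwrite('pics/c1.png',c)
E
```

```text
(no output)
```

View pics/top1.png

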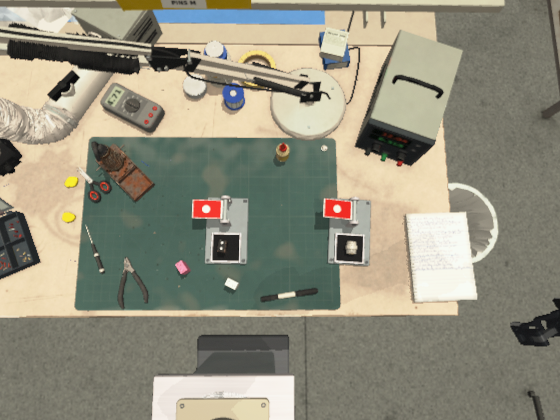

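View pics/c1.png

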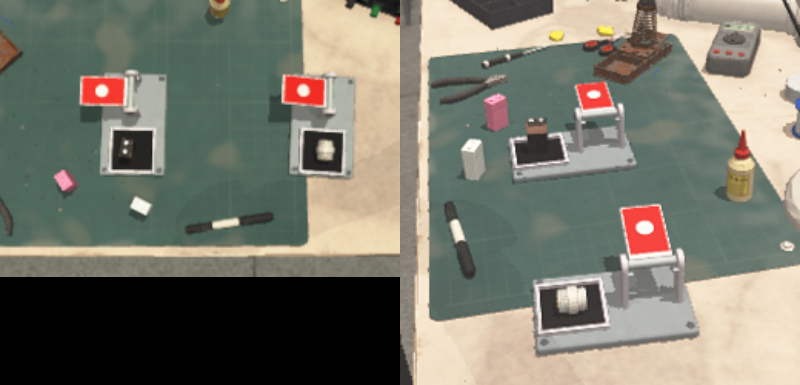

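The black, copper-topped battery stands in the left station, at about (224,247) in the top picture. The look-alikes are the pink block (182,268) and the white block (231,285), both on the bench. The right station (348,247) holds the silver connector. So the flag to flip is the left one, with its red face at (207,209), and the crop confirms this.

```bash
cat >> h.py <<'E'
def flagfit(p,u0,u1,v0,v1,col='red'):
    im=p['img'].astype(int); r,g,b=im[...,0],im[...,1],im[...,2]
    m=(r>150)&(g<80)&(b<80) if col=='red' else (g>r+50)&(g>b+20)&(g>90)
    P=[world(p,(u,v)) for v,u in zip(*np.nonzero(m)) if u0<=u<=u1 and v0<=v<=v1 and p['range_z'][v,u]>0]
    return np.array(P)
E
python3 - <<'E'
from h import *
for n,box in [('top',(180,245,185,230)),('side',(235,300,130,200))]:
    p=viewer.camera(n); P=flagfit(p,*box); c=np.median(P,0); P=P[np.abs(P[:,2]-c[2])<.03]
    A=np.c_[P[:,:2]-c[:2],np.ones(len(P))]; k=np.linalg.lstsq(A,P[:,2],rcond=None)[0]
    rc=cv2.minAreaRect((P[:,:2]*1000).astype(np.float32))
    print(n,len(P),c.round(4),'slope',k.round(3),'rect',rc, np.percentile(P,[2,98],axis=0).round(3).tolist())
    # base plate: grey at z ~.01
    v,u=np.mgrid[0:420,0:560]; 
    W=np.stack([world(p,(a,b)) for a,b in zip(u.ravel(),v.ravel())])
    m=(W[:,2]>.004)&(W[:,2]<.014)&(abs(W[:,0]-.48)<.1)&(abs(W[:,1])<.075); im=p['img'].reshape(-1,3).astype(int)
    m&=(im.max(1)-im.min(1)<25)&(im.mean(1)>90)
    print('base',m.sum(),cv2.minAreaRect((W[m][:,:2]*1000).astype(np.float32)))
E
```

```text
top 336 [0.5232 0.0378 0.0647] slope [-0.008  0.063  0.064] rect ((523.4891967773438, 40.395591735839844), (35.805572509765625, 57.36996078491211), 0.8352943658828735) [[0.506, 0.012, 0.06], [0.541, 0.068, 0.068]]
base 1451 ((474.669189453125, -11.41720962524414), (174.1136016845703, 125.07427978515625), 0.03462037444114685)
side 209 [0.5237 0.0375 0.0641] slope [0.009 0.051 0.064] rect ((522.4213256835938, 39.351139068603516), (58.949371337890625, 36.252960205078125), 89.13314819335938) [[0.505, 0.011, 0.062], [0.54, 0.068, 0.067]]
base 1501 ((482.409423828125, -3.6219100952148438), (103.47647094726562, 159.52322387695312), 89.5744400024414)
```

{"op": "jog_arm", "data": {"commands": [[0.0,0,0,-0.05,0,0,0],[0,0,0,-0.1,0,0,0],[0,0,0,-0.15,0,0,0],[0,0,0,-0.15,0,0,0]]}}

```text
time: 1.2
ee_pos: [0.2946, -0.5818, 0.3864]
tcp_rot: [[0.892, 0.452, 0.005], [0.452, -0.892, -0.008], [0.0, 0.01, -1.0]]
contact_force: [-0.8, -0.8, -0.0]
finger_gap: 0.0122
finger_force: 0.0
```

{"op": "jog_arm", "data": {"commands": [[0,0.035,-0.036,0,0,0,-0.07],[0,0.07,-0.072,0,0,0,-0.14],[0,0.105,-0.108,0,0,0,-0.21],[0,0.14,-0.144,0,0,0,-0.28],[0,0.175,-0.18,0,0,0,-0.36],[0,0.21,-0.216,0,0,0,-0.43],[0,0.245,-0.252,0,0,0,-0.5],[0,0.28,-0.288,0,0,0,-0.57],[0,0.315,-0.324,0,0,0,-0.64],[0,0.35,-0.36,0,0,0,-0.71]]}}

```text
time: 2.45
ee_pos: [0.443, -0.099, 0.3806]
tcp_rot: [[0.38, 0.925, -0.001], [0.925, -0.38, 0.0], [-0.0, -0.001, -1.0]]
contact_force: [1.0, 0.7, -0.5]
finger_gap: 0.0002
finger_force: 0.0
```

```bash
cat > g.py <<'E'
import sys
from h import *
from scipy.spatial.transform import Rotation as Ro
# goal: TCP xyz + tilt (deg) to the left; prints shift/turn in tool axes
def goal(x,y,z,a):
    s=bot.read_state(); R=np.array(s['tcp_rot']); a=np.radians(a)
    G=np.array([[0,1,0],[1,0,0],[0,0,-1.]]).T
    Rg=G@Ro.from_rotvec([0,-a,0]).as_matrix()
    print((R.T@(np.array([x,y,z])-s['ee_pos'])).round(4),Ro.from_matrix(R.T@Rg).as_rotvec().round(3))
if __name__=='__main__':
    s=bot.read_state(); print(s['time'],np.round(s['ee_pos'],4),np.round(s['joints'],2),np.round(s['contact_force'],1)); goal(*map(float,sys.argv[1:]))
E
python3 g.py .523 .17 .3 0; python3 g.py .523 .17 .25 45
```

```text
2.45 [ 0.443  -0.099   0.3806] [ 0.41  0.2  -0.31  1.79  0.06  1.16 -0.31] [ 1.   0.7 -0.5]
[ 0.2792 -0.0282  0.0805] [-0.001  0.    -0.39 ]
2.45 [ 0.443  -0.099   0.3806] [ 0.41  0.2  -0.31  1.79  0.06  1.16 -0.31] [ 1.   0.7 -0.5]
[ 0.2792 -0.0281  0.1305] [-0.154 -0.775 -0.369]
```

{"op": "jog_arm", "data": {"commands": [[0,0.04,-0.004,0.01,0,0,-0.06],[0,0.08,-0.008,0.025,-0.02,-0.1,-0.12],[0,0.12,-0.012,0.04,-0.04,-0.2,-0.18],[0,0.16,-0.016,0.06,-0.06,-0.3,-0.24],[0,0.2,-0.02,0.075,-0.08,-0.4,-0.28],[0,0.24,-0.024,0.09,-0.1,-0.5,-0.31],[0,0.279,-0.028,0.11,-0.12,-0.6,-0.34],[0,0.279,-0.028,0.13,-0.154,-0.775,-0.37],[0,0.279,-0.028,0.13,-0.154,-0.775,-0.37]]}}

```text
time: 3.58
ee_pos: [0.5212, 0.1703, 0.2455]
tcp_rot: [[-0.011, 1.0, -0.004], [0.705, 0.005, -0.709], [-0.709, -0.01, -0.705]]
contact_force: [-0.3, 0.1, 0.6]
finger_gap: 0.0
finger_force: 0.0
```

```bash
python3 g.py .523 .115 .16 45;python3 g.py .523 .11 .045 45; python3 - <<'E'
from h import *
p=viewer.camera('side');save(p,'s2.png')
E
```

```text
3.575 [0.5212 0.1703 0.2455] [-0.53  0.77 -0.33  1.53  0.71  1.58 -1.1 ] [-0.3  0.1  0.6]
[0.0216 0.0024 0.0995] [-0.004  0.003  0.011]
3.575 [0.5212 0.1703 0.2455] [-0.53  0.77 -0.33  1.53  0.71  1.58 -1.1 ] [-0.3  0.1  0.6]
[0.0997 0.0036 0.1841] [-0.004  0.003  0.011]
```

View pics/s2.png

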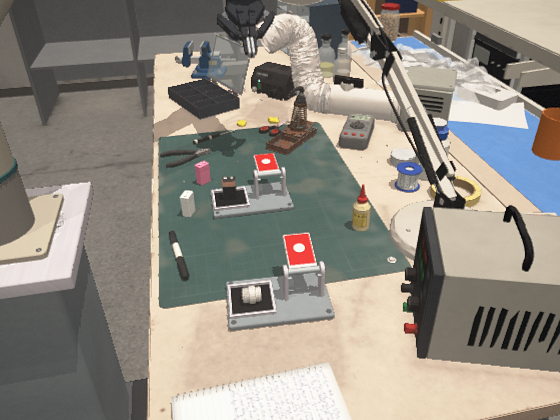

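{"op": "jog_arm", "data": {"commands": [[0,0.02,0.003,0.03,0,0,0.01],[0,0.045,0.003,0.065,0,0,0.01],[0,0.07,0.003,0.1,0,0,0.01],[0,0.095,0.003,0.14,0,0,0.01],[0,0.12,0.003,0.17,0,0,0.01],[0,0.124,0.003,0.18,0,0,0.01],[0,0.11,0.003,0.195,0,0,0.01],[0,0.095,0.003,0.21,0,0,0.01],[0,0.085,0.003,0.22,0,0,0.01],[0,0.085,0.003,0.22,0,0,0.01]]}}

```text
time: 4.88
ee_pos: [0.5273, 0.0705, 0.0367]
tcp_rot: [[0.014, 1.0, -0.001], [0.706, -0.011, -0.708], [-0.708, 0.009, -0.706]]
contact_force: [0.6, 0.4, 0.4]
finger_gap: 0.0002
finger_force: 0.0
```

```bash
python3 g.py .523 .06 .045 45; python3 - <<'E'
from h import *
p=viewer.camera('side');im=cv2.resize(p['img'][20:230,150:410],(780,630))[:600];cv2.imwrite('pics/s3.png',np.ascontiguousarray(im[:,:,::-1]))
E
```

```text
4.875 [0.5273 0.0705 0.0367] [-0.44  1.01 -0.24  1.75  0.9   1.18 -1.34] [0.6 0.4 0.4]
[-0.0134 -0.0041  0.0016] [-0.001  0.001 -0.014]
```

View pics/s3.png

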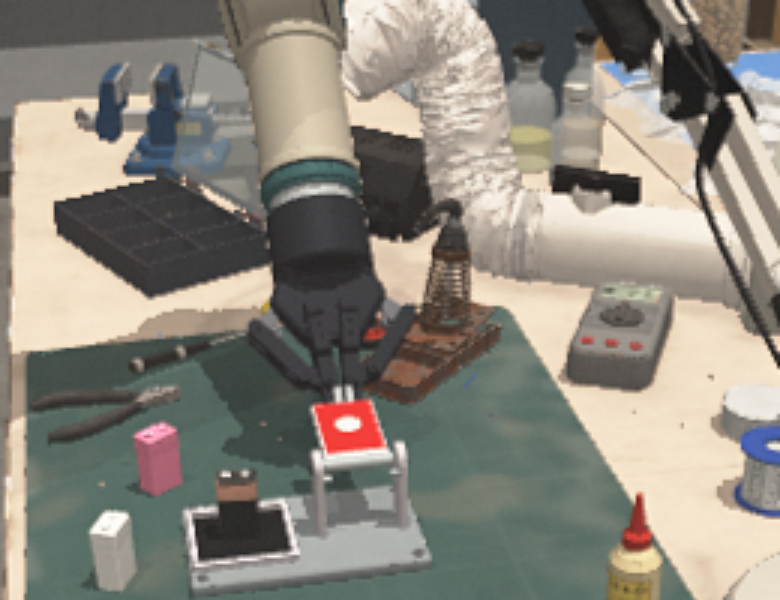

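{"op": "jog_arm", "data": {"commands": [[0,-0.009,-0.002,0,0,0,-0.014],[0,-0.0175,-0.004,0,0,0,-0.014],[0,-0.024,-0.004,-0.0035,0,0,-0.014],[0,-0.03,-0.004,-0.007,0,0,-0.014],[0,-0.036,-0.004,-0.011,0,0,-0.014],[0,-0.042,-0.004,-0.0145,0,0,-0.014],[0,-0.042,-0.004,-0.0145,0,0,-0.014]]}}

```text
time: 5.8
ee_pos: [0.5229, 0.0529, 0.0762]
tcp_rot: [[-0.002, 1.0, 0.0], [0.707, 0.001, -0.707], [-0.707, -0.001, -0.707]]
contact_force: [0.7, -0.6, -0.6]
finger_gap: 0.0003
finger_force: 0.0
```

```bash
python3 - <<'E'
from h import *
p=viewer.camera('side');im=cv2.resize(p['img'][20:230,150:410],(780,630))[:600];cv2.imwrite('pics/s4.png',np.ascontiguousarray(im[:,:,::-1]))
E
python3 g.py .523 .033 .095 45;python3 g.py .523 .01 .102 45;
```

```text
5.85 [0.5227 0.053  0.0759] [-0.42  0.94 -0.24  1.79  0.89  1.19 -1.29] [ 0.5 -0.4 -0.4]
[-0.0277  0.0002  0.0006] [-0.    -0.     0.002]
5.85 [0.5227 0.053  0.0759] [-0.42  0.94 -0.24  1.79  0.89  1.19 -1.29] [ 0.5 -0.4 -0.4]
[-0.0489  0.0002  0.0119] [-0.    -0.     0.002]
```

View pics/s4.png

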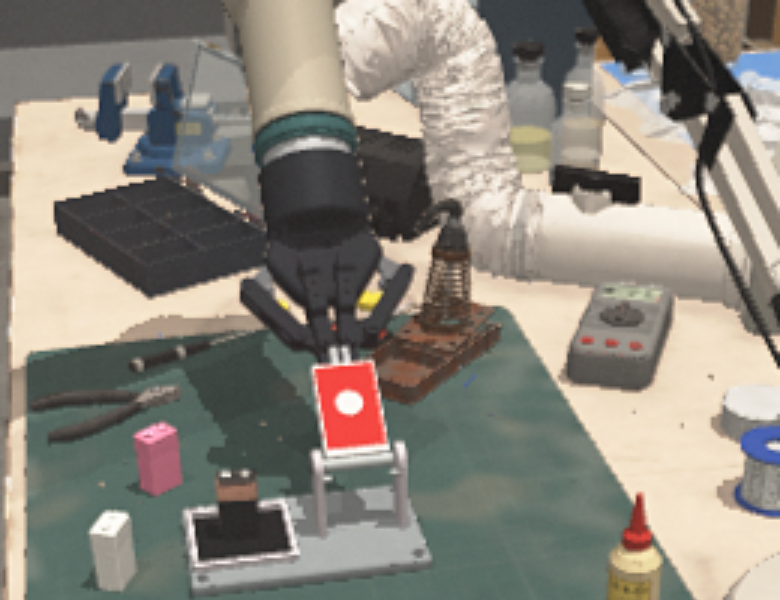

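The flag is rising on the fingertip, its red face now at about (348,408) in the crop. I'll keep following the arc.

{"op": "jog_arm", "data": {"commands": [[0,-0.009,0,0,0,0,0],[0,-0.018,0,0,0,0,0],[0,-0.028,0,0.0005,0,0,0],[0,-0.035,0,0.004,0,0.03,0],[0,-0.042,0,0.008,0,0.06,0],[0,-0.049,0,0.012,0,0.1,0],[0,-0.054,0,0.018,0,0.2,0],[0,-0.059,0,0.024,0,0.3,0],[0,-0.0635,0,0.0295,0,0.43,0],[0,-0.0635,0,0.0295,0,0.43,0]]}}

```text
time: 7.1
ee_pos: [0.5224, -0.0181, 0.1009]
tcp_rot: [[0.006, 1.0, -0.003], [0.937, -0.007, -0.35], [-0.35, -0.001, -0.937]]
contact_force: [0.5, 0.2, -0.5]
finger_gap: -0.0
finger_force: 0.0
```

```bash
python3 - <<'E'
from h import *
p=viewer.camera('side');im=cv2.resize(p['img'][20:230,150:410],(780,630))[:600];cv2.imwrite('pics/s5.png',np.ascontiguousarray(im[:,:,::-1]))
E
python3 g.py .523 -.031 .087 0;python3 g.py .523 -.047 .072 0;python3 g.py .523 -.052 .061 0
```

```text
7.15 [ 0.5226 -0.015   0.1003] [-0.01  0.72 -0.38  1.96  0.85  0.83 -1.01] [ 0.1 -0.6  0.6]
[-0.0103  0.0005  0.018 ] [-0.002  0.357 -0.003]
7.15 [ 0.5226 -0.015   0.1003] [-0.01  0.72 -0.38  1.96  0.85  0.83 -1.01] [ 0.1 -0.6  0.6]
[-0.0201  0.0006  0.0377] [-0.002  0.357 -0.003]
7.15 [ 0.5226 -0.015   0.1003] [-0.01  0.72 -0.38  1.96  0.85  0.83 -1.01] [ 0.1 -0.6  0.6]
[-0.0209  0.0006  0.0497] [-0.002  0.357 -0.003]
```

View pics/s5.png

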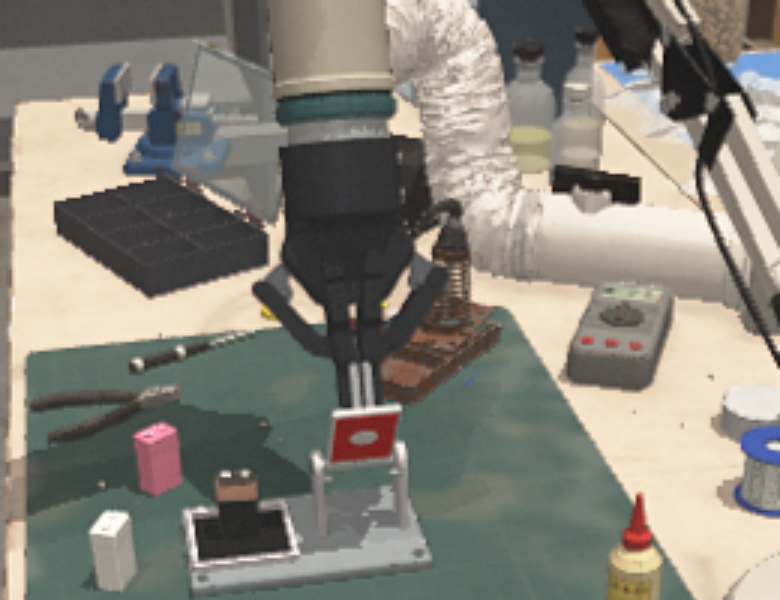

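The flag is past vertical, with its red face tilted away to the right at about (365,435). Next I press it down.

{"op": "jog_arm", "data": {"commands": [[0,-0.004,0,0.006,0,0.12,0],[0,-0.007,0,0.012,0,0.24,0],[0,-0.0105,0,0.018,0,0.357,0],[0,-0.0135,0,0.025,0,0.357,0],[0,-0.017,0,0.032,0,0.357,0],[0,-0.02,0,0.038,0,0.357,0],[0,-0.0205,0,0.044,0,0.357,0],[0,-0.021,0,0.048,0,0.357,0],[0,-0.021,0,0.0505,0,0.357,0],[0,-0.021,0,0.0505,0,0.357,0]]}}

```text
time: 8.4
ee_pos: [0.5229, -0.0477, 0.0619]
tcp_rot: [[-0.004, 1.0, -0.001], [1.0, 0.004, 0.002], [0.002, -0.001, -1.0]]
contact_force: [-6.4, 2.4, 23.0]
finger_gap: 0.0001
finger_force: 11.7
```

```bash
python3 - <<'E'
from h import *
s=bot.read_state();print(s['contact_force'])
p=viewer.camera('side');im=cv2.resize(p['img'][20:230,150:410],(780,630))[:600];cv2.imwrite('pics/s6.png',np.ascontiguousarray(im[:,:,::-1]))
E
python3 g.py .523 -.055 .060 0
```

```text
[-6.41753514  2.44993951 22.98858147]
8.45 [ 0.5229 -0.0477  0.0619] [ 0.4   0.77 -0.55  1.99  0.72  0.58 -0.65] [-6.2  3.1 23.2]
[-0.0073  0.0001  0.0019] [-0.    -0.002  0.004]
```

View pics/s6.png

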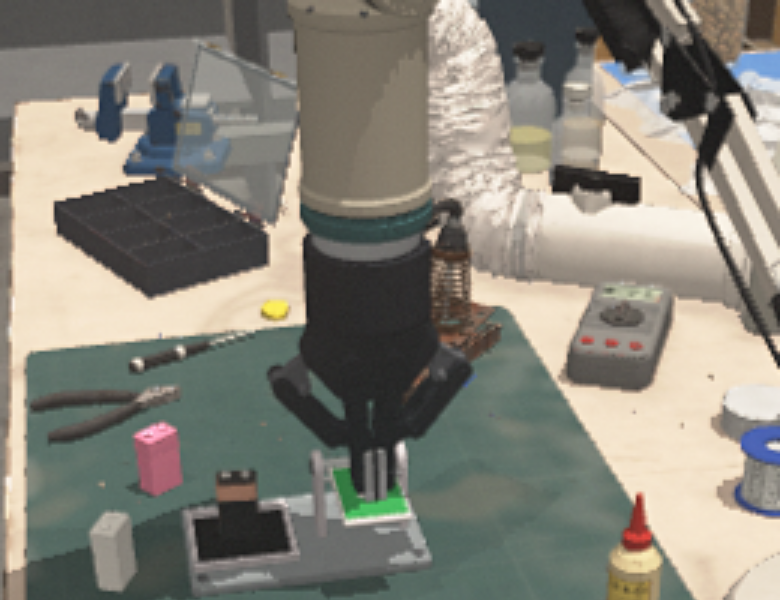

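The flag is down with its green face up at about (372,495), pressed against its stop with 23 N. I'll lift straight up and check that it stays.

{"op": "jog_arm", "data": {"commands": [[0,0,0,-0.005,0,0,0],[0,0,0,-0.02,0,0,0],[0,0,0,-0.05,0,0,0],[0,0,0,-0.09,0,0,0],[0,0,0,-0.13,0,0,0],[0,0,0,-0.17,0,0,0],[0,0,0,-0.2,0,0,0],[0,0,0,-0.2,0,0,0]]}}

```text
time: 9.45
ee_pos: [0.5245, -0.0501, 0.2622]
tcp_rot: [[-0.001, 1.0, 0.003], [1.0, 0.001, 0.001], [0.001, 0.003, -1.0]]
contact_force: [-0.3, 0.4, 0.4]
finger_gap: 0.0
finger_force: 0.0
```

```bash
python3 - <<'E'
from h import *
s=bot.read_state();print(s['time'],s['ee_pos'],s['contact_force'])
p=viewer.camera('side');im=cv2.resize(p['img'][100:330,140:400],(678,600));cv2.imwrite('pics/s7.png',np.ascontiguousarray(im[:,:,::-1]))
P=flagfit(p,235,320,140,215,'green');P=P[(P[:,2]>.04)&(P[:,2]<.09)];c=np.median(P,0)
k=np.linalg.lstsq(np.c_[P[:,:2]-c[:2],np.ones(len(P))],P[:,2],rcond=None)[0];print(len(P),c,k)
E
```

```text
9.45 [ 0.52451759 -0.05010766  0.26217796] [-0.27878837  0.3843238   0.37906213]
298 [ 0.52216954 -0.04411235  0.06174418] [ 0.00494043 -0.00156065  0.06174152]
```

View pics/s7.png

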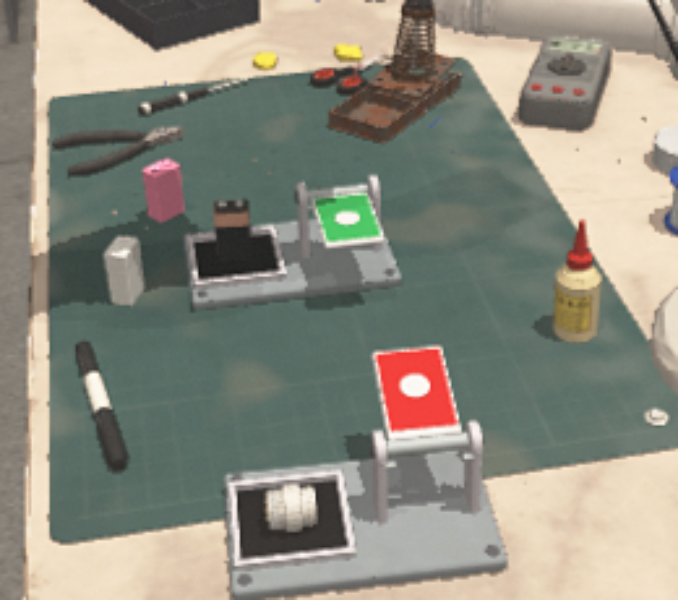

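The flag lies level, green face up at about (348,218), with a fitted slope of about 0. The other flag, the battery, the connector and the bottle are where they were, and the arm is clear.

```bash
python3 -c "
from plant import job
print(job.job_done())"
```

```text
the job is handed in; nothing more can be done
None
```

The battery station's flag now lies fully down on the right with its green face up; the other flag, the two parts and the bottle were left where they were, and the job was handed in at about 9.5 s of the 48 s allowed.

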